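# Set the polariscope ring to the index and lock it

### The job

With the fingertips, push the yellow lever of the polariscope's ring around its arc until its pointer lines up with the red index clip on the scale; once it rests there, push the blue lock tab all the way in towards the ring, without upsetting the setting. Only push: do not pinch the lever or the tab, leave the red clip and the sample dish where they are, and do not disturb the lids, bottles and rack standing around. Finish with the hand clear.

Things in the scene. Friction and masses are not known exactly. Their poses are not given: they have to be found in the camera images.
- polariscope: round white light-box polariscope fixed to the bench, 280 mm across, its flat white top 34 mm above the bench. Origin: on the vertical axis of the ring, at bench level; z up. The lever's arc and the scale lie on its +x side (centred on its own +x axis, about away from the robot), the lock on its -y side. A clear window of 100 mm across, 42 mm above the bench, carries a sample dish in the middle
- ring (a joint): angle of the dark analyser ring (172 mm across, top 41 mm above the bench) about the vertical axis, rad: 0 when its lever points along the polariscope's +x, growing counter-clockwise seen from above; range -1.05 to 1.15. It starts on the counter-clockwise side of the red clip (0.3 to 1.75 rad from it). It turns with steady friction (about 0.25 N m, some 3 N at the paddle) and stays where it is left
- pointer_tip (a point): tip of the short yellow pointer of the ring's lever, 114 mm from the ring's axis, 40 mm above the bench
- lever_top (a point): top centre of the yellow upright paddle of the lever, 97 mm from the ring's axis, 80 mm above the bench. The paddle is 38 mm tall (42 to 80 mm above the bench), 22 mm wide radially, 12 mm thick along the arc. Below it a black arm lies on the ring (top 43 mm above the bench)
- index_tip (a point): point of the red index clip on the cream scale, 114 mm from the ring's axis, 40 mm above the bench (where the pointer tip comes when set). The clip is 10 mm wide, reaches from 114 to 144 mm from the axis, no higher than 40 mm above the bench, and is stiff on its rim but not fixed
- lock (a joint): travel of the lock slide, m: 0 pulled out (as at the start), 0.018 fully in; it slides along the polariscope's +y, towards the ring's axis, with about 2 N friction, and stays where it is left
- lock_top (a point): top centre of the blue upright tab of the lock slide, 79 mm above the bench, 120 mm from the ring's axis when out. The tab is 38 mm tall (41 to 79 mm above the bench), 22 mm wide and 12 mm thick along its travel
- dish: clear shallow sample dish with a yellowish sample, 68 mm across, 13 mm high, loose on the middle of the window; origin under its centre
- red_lid: bystander: red screw lid lying flat, 76 mm across, 16 mm high; origin under its centre
- cap0: bystander: small white cap, 24 mm across, 13 mm high; origin under its centre
- cap1: bystander: small white cap, 24 mm across, 13 mm high; origin under its centre
- cap2: bystander: small white cap, 24 mm across, 13 mm high; origin under its centre
- wash_bottle: bystander: white wash bottle, 70 mm across, 170 mm high to its green cap, green spout up to 230 mm; origin under its centre
- amber_jar: bystander: amber jar, 64 mm across, 90 mm high; origin under its centre
- tube_rack: bystander: white tube rack, 70 x 200 mm, 100 mm high with its tubes; origin under its centre
Mind the look-alikes: they are no part of the job. Of the things that look like the dish, the smallest one is meant.

How it is judged (in metres and radians):
On the way, in this order (a step that is already met when the one before it is completed fails the run):
1. the ring's pointer rests at the red index clip while the lock is still out (horizontal distance between pointer_tip and index_tip below 0.005 m and velocity of joint ring between -0.03 and 0.03 rad/s and value of joint lock below 0.006 m), for 0.3 s.
2. the lock slide is pushed fully in with the pointer still at the clip (horizontal distance between pointer_tip and index_tip below 0.005 m and value of joint lock above 0.015 m), for 0.2 s.
At the end, for the whole second after the job is handed in: pointer tip within 5 mm of the index tip (about 2.5 degrees) and the ring at rest, lock slide pushed in by more than 15 of its 18 mm, index clip within 5 mm and sample dish within 10 mm of where they began (all of step 2 and velocity of joint ring between -0.03 and 0.03 rad/s and distance of index_tip from where it was at the start of the episode below 0.005 m and distance of dish from where it was at the start of the episode below 0.01 m and linear speed of dish below 0.02 m/s); the robot touches nothing.
It fails at once if the lever is pinched (both faces of the paddle pressed by the fingers at once) (contact force between the fingers and ring_c0 above 1 N and contact force between the fingers and ring_c1 above 1 N).
It fails at once if the lock tab is pinched (both faces pressed by the fingers at once) (contact force between the fingers and lock_c0 above 1 N and contact force between the fingers and lock_c1 above 1 N).
It fails at once if the red index clip is shifted by more than 5 mm (distance of index_tip from where it was at the start of the episode above 0.005 m).
It fails at once if the sample dish is shifted or lifted by more than 10 mm (distance of dish from where it was at the start of the episode above 0.01 m).
It fails at once if a bystander is shifted, lifted or knocked over (more than 15 mm or 0.35 rad) (distance of any of red_lid, cap0, cap1, cap2, wash_bottle, amber_jar, tube_rack from where it was at the start of the episode above 0.015 m or angle between any of red_lid, cap0, cap1, cap2, wash_bottle, amber_jar, tube_rack's own z axis and vertical above 0.35 rad).
It also fails if it takes over 48 s, if anything falls off the work surface, if the arm or the gripper's body presses on something with over 40 N, if the wrist force passes 120 N, or if a joint passes its speed limit or range.

### The arm

A 6-joint arm with a two-finger parallel gripper is mounted at the origin on the work surface. World frame = base frame: x ahead of the robot, y to its left, z up, the work surface at z = 0. Lengths are in mm, angles in rad, forces in N, time in s.
With the tool pointing down it reaches from about 325 to 900 mm from the base axis. Payload 3.5 kg.
Tool frame: the origin (TCP) lies on the centre line of the jaws, within the pads' length; the fingertips stand 14 mm ahead of it and the grasp point (between the pads) lies 5 mm behind it; x points along the fingers, y is the direction in which the jaws open and shut, and the axes are right-handed (so a half turn about x gives the same grasp; the last joint's range is limited). The gripper opens to 85 mm and grips with 20 to 120 N. Pads are 22 mm wide; open, the fingers measure 114 mm over their backs; the gripper's body (76 mm by 85 mm) begins 54 mm behind the grasp point. The pads swing forward as they close: fully open they stand 13 mm farther back than shut.
Start: joints at [1.091, 0.276, -0.026, 1.268, 0, 1.467], TCP at [229.973, 581.149, 222.213] pointing down, gripper open.
Joint ranges: [-3.12, 3.12], [-0.85, 1.88], [-1.08, 1.24], [-1.95, 2.15], [-1.57, 1.53], [-3.14, 3.14]. Speed limits (rad/s): [2.57, 2.57, 3.14, 3.14, 3.14, 3.14].

### API

Orientations are given as a rotation vector (axis times angle).
In Python, from plant import monitor, vision, r gives the robot as it stands.
- The arm moves only by the tool carry_out, never from a script. Its argument "plan" is a list of rows, each an object of numbers: "dx", "dy", "dz": the shift along the tool's x, y, z in mm; "roll": the turn about the tool's x in rad; "fingers": the opening in per cent of the stroke, from 0 (shut) to 100 (fully open). A call has 1 to 10 rows; each row is the pose to reach, as a shift and turn from the pose commanded when the call began, along the tool's axes at that moment; what a row does not reach only later rows make up. A row lasts 1/10 s, in which the tool goes at most 50 mm and 8.59 degrees, less where a joint would pass 70% of its speed; a pose out of reach is approached as far as the arm can. A call with a gripper value outside its range is refused whole. The fingers move at their own pace and stop on an object; the grip force is fixed at half the most. Time passes only in rows, so rows that repeat a pose let the fingers close. It gives the time, the measured TCP pose, the force and the opening at its end, in the units of the state.
- monitor.observe(): the state, without advancing time (a new reading comes with each control period).
- vision.camera(name): name is "scene" or "top" or "wrist"; returns the picture (400x640x3 uint8, red, green, blue); there is no depth.
- vision.get_calibration(name): a dict with "fov_y" (degrees; the focal length in pixels is half the picture's height over the tangent of half this angle, whatever the lens; pixels are square), "cx", "cy" (the principal point, pixels), "rvec" (rotation vector, rad) and "tvec" (3), from world to camera coordinates, as OpenCV has them; the wrist camera has in their place "hand_eye" (4x4, takes a point from camera to tool coordinates, whose origin is the TCP and whose axes are the tool frame's). Camera axes: x right, y down, z forward; pixel columns grow to the right and rows downward; lengths in mm; the calibration is good to about 2 mm. A picture is of the moment at which its call begins: read the wrist's pose just before it. get_calibration takes no time and is no camera call.
- r.sign_off(): hands the job in, once; it reports no verdict.
The state is a dict: "time_s": time; "joint_pos": joint angles; "qvel": joint speeds; "joint_torque": joint torques, N m; "tool_pos": TCP position; "eef_rot": TCP orientation; "ft_force": force on the tool from outside, world axes, zero at the start; "torque": the same for the moment, N m; "opening": finger opening in mm.
Only numpy, scipy, OpenCV 4.12 (cv2) and the standard library are available. Lean on these libraries where they do the work, as an engineer would, in place of code of your own. Each camera call takes 0.05 s, during which the arm holds its last target. There are 200 camera calls.

## Working session

There is one attempt and no reset: what is moved stays moved. The work goes in short steps, Python scripts to look and compute and a tool call to move; the robot and the scene stay as the last step left them, time stands still between calls to the robot, and variables do not carry over. Pictures are saved under pics/ and viewed, about 8 in all and at most 12, crops included, and the job is handed in when it is done.

Besides the shell and the picture viewer there is one more tool, called after "Emit:" as name(argument=value, ...) on one line, values as JSON. carry_out: Moves the arm, as the interface text tells. Its arguments: {"type":"object","properties":{"plan":{"type":"array"}},"required":["plan"]}

```bash
mkdir -p pics
python3 - <<'E'
from plant import monitor, vision, r
import cv2
s=monitor.observe();print(s)
for n in("top","scene","wrist"):
    print(n,vision.get_calibration(n))
    if n!="wrist": cv2.imwrite(f"pics/{n}0.png",vision.camera(n)[:,:,::-1])
E
```

```text
{'time_s': 0.0, 'joint_pos': array([ 1.09058344e+00,  2.77175508e-01, -2.79099500e-02,  1.26797262e+00,
        1.63431746e-06,  1.46737924e+00]), 'qvel': array([-1.69063755e-04,  1.20964756e-03,  8.33057022e-04, -3.26948910e-05,
        1.03115311e-03, -1.52854486e-03]), 'joint_torque': array([ 2.76904269e-03, -4.45509124e+01,  2.95204693e+01,  1.64983829e-02,
        2.75689086e-05, -5.11244380e-07]), 'tool_pos': array([229.61080963, 580.43314506, 221.01961784]), 'eef_rot': array([ 0.29393495,  1.55115913, -0.29735362]), 'ft_force': array([ 0.26226761,  0.7739123 , -0.29509209]), 'torque': array([ 0.04154357,  0.02517839, -0.02728443]), 'opening': 85.64951663547902}
top {'fov_y': 55.77465723963891, 'cx': 320.94627588437015, 'cy': 202.1867898406684, 'rvec': array([ 2.10967103, -2.10942652,  0.21986697]), 'tvec': array([ -11.77676049,  576.8698204 , 1118.87776451])}
scene {'fov_y': 45.088749892656466, 'cx': 326.772946994895, 'cy': 198.2459424305471, 'rvec': array([ 1.90052181,  1.89197561, -0.58244955]), 'tvec': array([  -9.63660833, -412.96138042, 1583.31178697])}
wrist {'fov_y': 68.54668499294674, 'cx': 322.05297464458926, 'cy': 197.64626934218614, 'hand_eye': array([[ 9.62644290e-04, -2.63462026e-01,  9.64669287e-01,
        -1.52640741e+02],
       [ 9.99999506e-01,  1.42610005e-05, -9.94005505e-04,
         7.44306948e-01],
       [ 2.48125555e-04,  9.64669768e-01,  2.63461910e-01,
        -6.64567387e+01],
       [ 0.00000000e+00,  0.00000000e+00,  0.00000000e+00,
         1.00000000e+00]])}
```

View pics/top0.png

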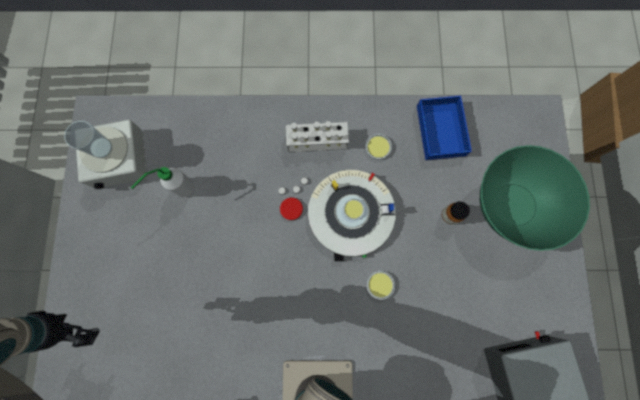

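View pics/scene0.png

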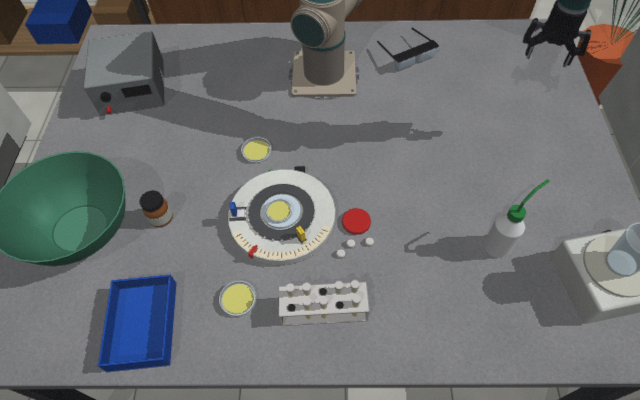

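The top view shows the polariscope at about (352,212), the yellow lever at (337,186), the red clip at (372,177) and the blue tab at (391,209). The rack is beyond it at (317,135), with the red lid and caps to its left. I'll enlarge this area for exact pixels.

Run:
```python
import cv2
a=cv2.imread("pics/top0.png")[160:270,270:420]
b=cv2.imread("pics/scene0.png")[160:270,215:390]
a=cv2.resize(a,None,fx=5,fy=5,interpolation=cv2.INTER_CUBIC);cv2.imwrite("pics/c1.png",a)
b=cv2.resize(b,None,fx=4.5,fy=4.5,interpolation=cv2.INTER_CUBIC);cv2.imwrite("pics/c2.png",b)
```

```text
(no output)
```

View pics/c1.png

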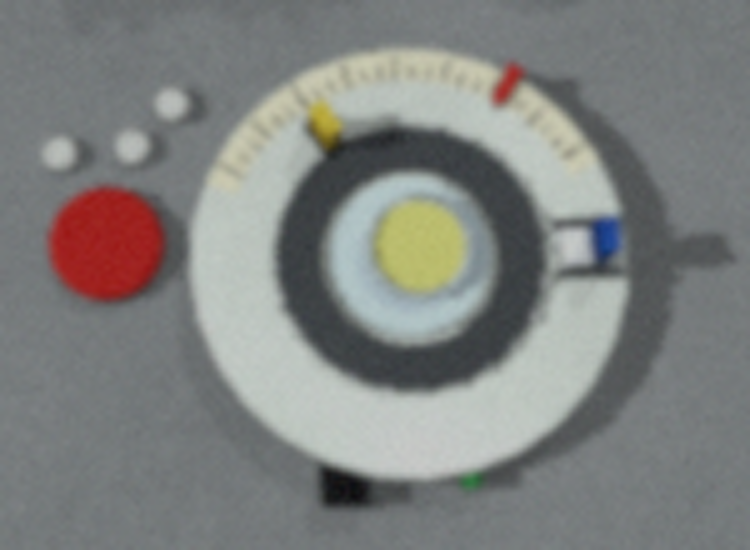

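The crop shows the disc centre at about (410,264), the red clip's inner tip at (499,101) and outer end at (516,66), the yellow paddle at about (322,118), and the blue tab's top at about (607,235).

```bash
cat > h.py <<'E'
from plant import monitor, vision, r
import cv2, numpy as np
from scipy.spatial.transform import Rotation as R
def cam(n):
    c=vision.get_calibration(n)
    f=200/np.tan(np.radians(c["fov_y"]/2))
    K=np.array([[f,0,c["cx"]],[0,f,c["cy"]],[0,0,1]])
    if "rvec" in c: return K,R.from_rotvec(c["rvec"]).as_matrix(),np.array(c["tvec"])
    s=monitor.observe();T=np.eye(4);T[:3,:3]=R.from_rotvec(s["eef_rot"]).as_matrix();T[:3,3]=s["tool_pos"]
    M=np.linalg.inv(T@np.array(c["hand_eye"]));return K,M[:3,:3],M[:3,3]
def pix2w(C,uv,z):
    K,Rm,t=C;d=Rm.T@np.linalg.inv(K)@np.array([*uv,1.]);o=-Rm.T@t
    return (o+d*(z-o[2])/d[2])
def proj(C,P): 
    K,Rm,t=C;q=(K@(Rm@np.asarray(P).reshape(-1,3).T+t[:,None])).T;return q[:,:2]/q[:,2:]
E
python3 - <<'E'
from h import *
C=cam("top")
f=lambda u,v,z:pix2w(C,(270+(u+.5)/5-.5,160+(v+.5)/5-.5),z)
c=f(410,264,34);print("ctr",c)
for n,u,v,z in[("clip in",499,101,40),("clip out",516,66,40),("lever_top",320,111,80),("lock_top",608,234,79),("dish",421,246,50),("lid",107,243,16),("cap",172,104,13),("cap",132,146,13),("cap",61,153,13)]:
    p=f(u,v,z);d=p-c;print(n,p.round(1),np.hypot(*d[:2]).round(1),np.degrees(np.arctan2(d[1],d[0])).round(1))
# rim check
for u,v in[(190,262),(630,262),(410,48),(410,480)]:print(f(u,v,34).round(1))
s=monitor.observe();print(R.from_rotvec(s["eef_rot"]).as_matrix().round(3))
print(pix2w(C,(286,130),100),pix2w(C,(348,150),90))
E
```

```text
ctr [ 549.41898476 -108.98191216   34.        ]
clip in [ 654.9 -167.5   40. ] 120.7 -29.0
clip out [ 678.3 -179.1   40. ] 146.8 -28.5
lever_top [637.5 -51.   80. ] 105.4 33.3
lock_top [ 559.8 -227.    79. ] 118.5 -85.0
dish [ 557.9 -114.8   50. ] 10.3 -34.3
lid [566.6  85.2  16. ] 194.9 85.0
cap [660.4  44.2  13. ] 189.2 54.1
cap [631.9  70.1  13. ] 197.2 65.3
cap [627.2 116.6  13. ] 238.6 71.0
[550.7  30.7  34. ]
[ 550.7 -248.7   34. ]
[ 692.3 -111.3   34. ]
[ 413.3 -106.7   34. ]
[[-0.001  0.368  0.93 ]
 [-0.002  0.93  -0.368]
 [-1.    -0.002 -0.   ]]
[800.60023026  98.15564759 100.        ] [737.87509101 -96.51186319  90.        ]
```

View pics/c2.png

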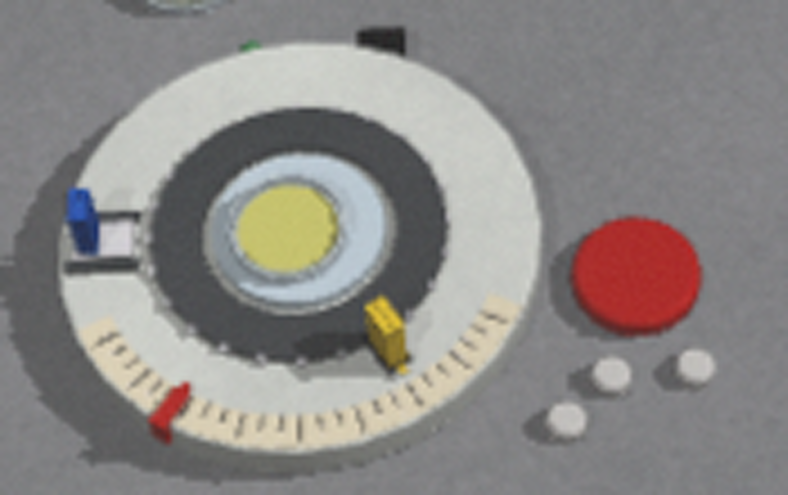

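The scene crop agrees with this layout. I'll shut the fingers and fly to a viewpoint above the polariscope with the tool's z axis along world x.

Emit:
carry_out(plan=[{"dy":-25,"dz":28,"fingers":0},{"dy":-55,"dz":62,"fingers":0},{"dy":-85,"dz":96,"fingers":0},{"dy":-115,"dz":130,"fingers":0},{"dy":-145,"dz":164,"fingers":0},{"dy":-175,"dz":198,"fingers":0},{"dy":-205,"dz":232,"fingers":0},{"dy":-235,"dz":266,"fingers":0},{"dy":-265,"dz":300,"fingers":0},{"dy":-295,"dz":334,"fingers":0}])

```text
validation failed for argument at $.pl...
```

Emit:
carry_out(plan=[{"dy":-30,"dz":33,"roll":-0.05,"fingers":0},{"dy":-60,"dz":67,"roll":-0.1,"fingers":0},{"dy":-90,"dz":101,"roll":-0.15,"fingers":0},{"dy":-120,"dz":135,"roll":-0.2,"fingers":0},{"dy":-150,"dz":169,"roll":-0.25,"fingers":0},{"dy":-180,"dz":203,"roll":-0.3,"fingers":0},{"dy":-205,"dz":232,"roll":-0.35,"fingers":0},{"dy":-218,"dz":245,"roll":-0.377,"fingers":0},{"dy":-218,"dz":245,"roll":-0.377,"fingers":0},{"dy":-218,"dz":245,"roll":-0.377,"fingers":0}])

```text
validation failed for argument at $.pl...
```

Run:
```python
from h import *
s=monitor.observe();print(s["time_s"],s["tool_pos"],s["eef_rot"],s["joint_pos"],s["opening"],s["ft_force"])
C=cam("wrist");np.savez("w1.npz",K=C[0],R=C[1],t=C[2])
im=vision.camera("wrist")[:,:,::-1];cv2.imwrite("pics/w1.png",im)
cv2.imwrite("pics/w1b.png",cv2.resize(im,None,fx=1.25,fy=1.25,interpolation=cv2.INTER_CUBIC))
```

```text
0.1 [229.61823975 580.50572669 221.1598476 ] [ 0.29410012  1.55111329 -0.29716483] [ 1.09061747e+00  2.77067471e-01 -2.77546766e-02  1.26800762e+00
  2.09733855e-05  1.46740059e+00] 85.15362285129943 [ 0.57435087 -0.32447229  1.08382183]
```

View pics/w1b.png

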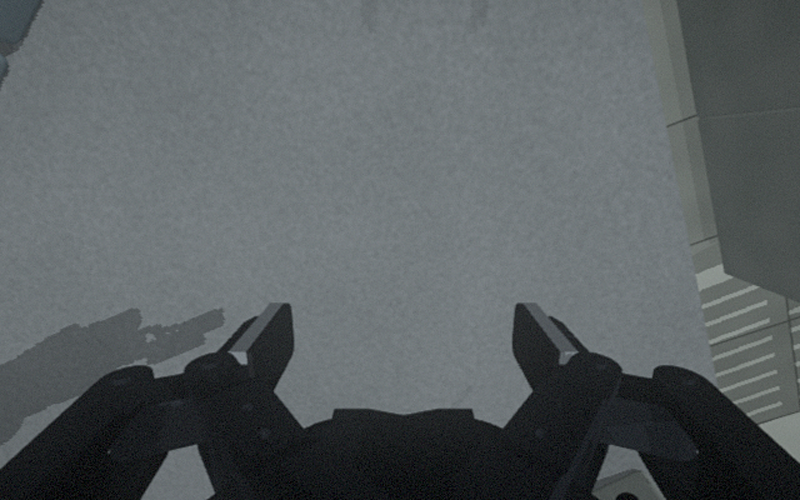

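That picture was of the starting pose only, because the moves were refused. Rows apparently need every field. The fingers cover the lower (+tool z) part of the view, so I'll look from farther out.

Emit:
carry_out(plan=[{"dx":0,"dy":-24,"dz":34,"roll":0,"fingers":0},{"dx":0,"dy":-48,"dz":67,"roll":0,"fingers":0},{"dx":0,"dy":-72,"dz":101,"roll":0,"fingers":0},{"dx":0,"dy":-95,"dz":134,"roll":0,"fingers":0},{"dx":0,"dy":-119,"dz":168,"roll":0,"fingers":0},{"dx":0,"dy":-143,"dz":202,"roll":0,"fingers":0},{"dx":0,"dy":-167,"dz":235,"roll":0,"fingers":0},{"dx":0,"dy":-190,"dz":269,"roll":0,"fingers":0},{"dx":0,"dy":-214,"dz":302,"roll":0,"fingers":0},{"dx":0,"dy":-238,"dz":336,"roll":0,"fingers":0}])

```text
time_s: 1.15
tool_pos: [455.2, 234.7, 222.0]
eef_rot: [0.295, 1.551, -0.296]
ft_force: [0.5, 0.5, -1.1]
opening: 0.1
```

Emit:
carry_out(plan=[{"dx":0,"dy":-24,"dz":34,"roll":-0.05,"fingers":0},{"dx":0,"dy":-48,"dz":67,"roll":-0.1,"fingers":0},{"dx":0,"dy":-72,"dz":101,"roll":-0.15,"fingers":0},{"dx":0,"dy":-95,"dz":134,"roll":-0.2,"fingers":0},{"dx":0,"dy":-119,"dz":168,"roll":-0.25,"fingers":0},{"dx":0,"dy":-143,"dz":202,"roll":-0.3,"fingers":0},{"dx":0,"dy":-167,"dz":235,"roll":-0.35,"fingers":0},{"dx":0,"dy":-190,"dz":269,"roll":-0.377,"fingers":0},{"dx":0,"dy":-214,"dz":302,"roll":-0.377,"fingers":0},{"dx":0,"dy":-238,"dz":336,"roll":-0.377,"fingers":0}])

```text
time_s: 2.15
tool_pos: [680.1, -110.1, 221.7]
eef_rot: [0.0, 1.572, 0.0]
ft_force: [0.7, -0.1, 0.3]
opening: -0.1
```

Emit:
carry_out(plan=[{"dx":0,"dy":0,"dz":0,"roll":0,"fingers":0},{"dx":0,"dy":0,"dz":0,"roll":0,"fingers":0}])

```text
time_s: 2.35
tool_pos: [679.5, -109.5, 221.2]
eef_rot: [0.002, 1.573, -0.0]
ft_force: [0.5, 1.4, -0.1]
opening: 0.2
```

Run:
```python
from h import *
s=monitor.observe();print(s["time_s"],s["tool_pos"],s["eef_rot"],s["joint_pos"],s["opening"],s["ft_force"])
C=cam("wrist");np.savez("w1.npz",K=C[0],R=C[1],t=C[2])
im=vision.camera("wrist")[:,:,::-1];cv2.imwrite("pics/w2.png",im)
cv2.imwrite("pics/w2b.png",cv2.resize(im,None,fx=1.25,fy=1.25,interpolation=cv2.INTER_CUBIC))
```

```text
2.35 [ 679.45292524 -109.45217179  221.17280711] [ 1.74823356e-03  1.57254084e+00 -4.24415717e-04] [-2.53741480e-01  3.90844181e-01  1.29111556e-01  1.31096397e+00
  3.78886953e-04 -2.52359018e-01] 0.17804306048030058 [ 0.51773925  1.43177793 -0.07040255]
```

View pics/w2b.png

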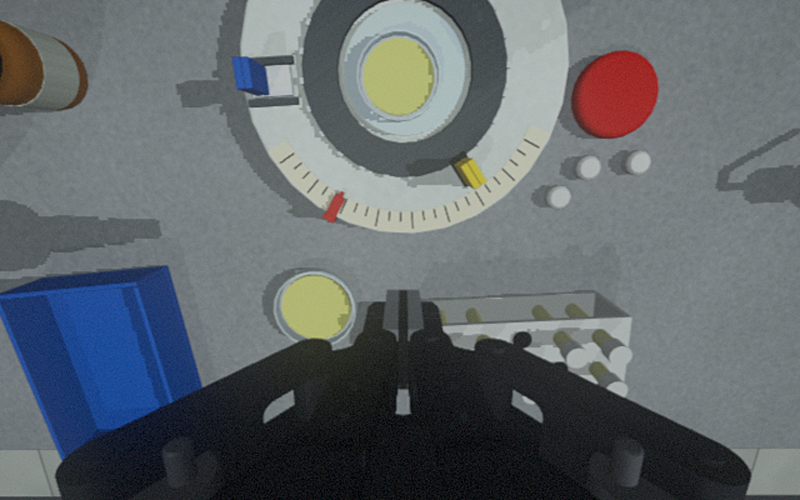

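This view is clear: clip at (335,207), paddle at (470,173), blue tab at (246,75), all in the 1.25x picture. I'll enlarge it.

Run:
```python
import cv2
a=cv2.imread("pics/w2.png")[30:190,180:440]
cv2.imwrite("pics/w2c.png",cv2.resize(a,None,fx=3,fy=3,interpolation=cv2.INTER_CUBIC))
```

```text
(no output)
```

View pics/w2c.png

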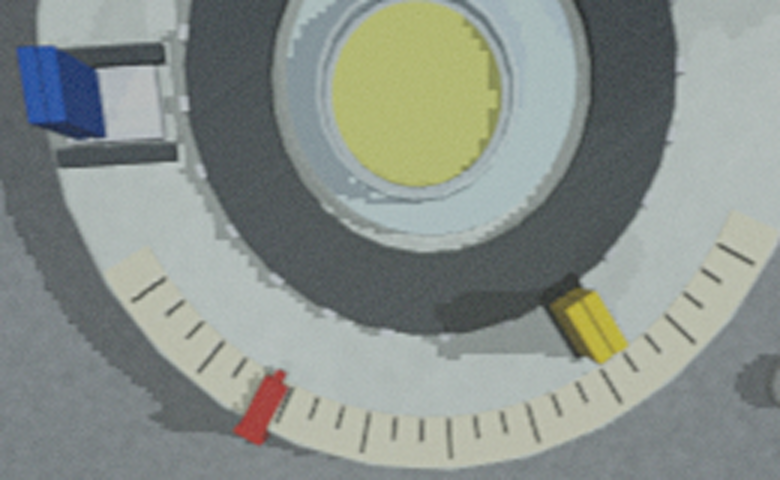

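In this crop the clip tip is at (280,374) and its outer end at (251,438), the paddle's top face is centred at (602,323), and the tab's top face is centred at (36,84). Next I fit the polariscope's pose to these.

```bash
cat > fit.py <<'E'
from h import *
from scipy.optimize import least_squares
d=np.load("w1.npz");C=(d["K"],d["R"],d["t"])
g=lambda p:np.array([180+(p[0]+.5)/3-.5,30+(p[1]+.5)/3-.5])
def pt(c,a,r,z):return np.array([c[0]+r*np.cos(a),c[1]+r*np.sin(a),z])
def res(q):
    c=q[:2];o=[]
    for a,r,z,p in[(q[3],114,40,(280,374)),(q[3],144,40,(251,438)),(q[4],97,80,(602,323)),(q[2]-np.pi/2,120,79,(36,84))]:
        o+=list(proj(C,pt(c,a,r,z))[0]-g(p))
    for p,r,z in[((432,333),86,41),((677,72),86,41),((187,62),86,41),((105,270),140,34),((450,468),140,34),((62,185),140,34)]:
        w=pix2w(C,g(p),z);o.append((np.hypot(*(w[:2]-c))-r)/1.0)
    return o
s=least_squares(res,[551,-110,0.05,-.5,.6]);q=s.x
print("centre",q[:2].round(1),"yaw",q[2],"clip deg",np.degrees(q[3]),"lever deg",np.degrees(q[4]))
print(np.round(s.fun,1))
print("clip",pt(q[:2],q[3],114,40),"lever",pt(q[:2],q[4],97,80),"lock",pt(q[:2],q[2]-np.pi/2,120,79))
print("dish",pix2w(C,g((417,95)),47))
E
python3 fit.py
```

```text
centre [ 551.7 -107. ] yaw 0.06196406396406152 clip deg -29.23216701586329 lever deg 34.6835803309085
[ 1.5 -1.6 -0.5 -0.1 -0.2 -0.3  2.3 -0.4  0.  -1.3 -1.2 -2.5 -0.7 -1.1]
clip [ 651.22554211 -162.71482527   40.        ] lever [631.50745847 -51.84570666  80.        ] lock [ 559.17459525 -226.8126652    79.        ]
dish [ 557.2947032  -112.25482132   47.        ]
```

The fit is good to about 2 mm. I'll move beside the paddle on its counter-clockwise side, turn to match it, and descend.

Emit:
carry_out(plan=[{"dx":0,"dy":17,"dz":-13,"roll":-0.12,"fingers":0},{"dx":0,"dy":34,"dz":-26,"roll":-0.24,"fingers":0},{"dx":0,"dy":51,"dz":-39,"roll":-0.36,"fingers":0},{"dx":0,"dy":68,"dz":-52,"roll":-0.48,"fingers":0},{"dx":20,"dy":84,"dz":-66,"roll":-0.605,"fingers":0},{"dx":50,"dy":84,"dz":-66,"roll":-0.605,"fingers":0},{"dx":80,"dy":84,"dz":-66,"roll":-0.605,"fingers":0},{"dx":110,"dy":84,"dz":-66,"roll":-0.605,"fingers":0},{"dx":140,"dy":84,"dz":-66,"roll":-0.605,"fingers":0},{"dx":155,"dy":84,"dz":-66,"roll":-0.605,"fingers":0}])

```text
time_s: 3.4
tool_pos: [610.4, -22.9, 64.6]
eef_rot: [-0.474, 1.522, 0.478]
ft_force: [-0.7, -0.1, -0.3]
opening: 0.1
```

```bash
cat >> h.py <<'E'
c=np.array([551.7,-107.])
def status():
    s=monitor.observe();T=R.from_rotvec(s["eef_rot"]).as_matrix();h=np.arctan2(T[1,2],T[0,2])
    d=s["tool_pos"][:2]-c;er=np.array([np.cos(h),np.sin(h)]);et=np.array([-er[1],er[0]])
    print("t",s["time_s"],"tcp",s["tool_pos"].round(1),"head",round(np.degrees(h),2),"radial",round(d@er,1),"tang",round(d@et,1),"F",s["ft_force"].round(1))
    return s["tool_pos"],h
def path(phis,off,rad=97.,z=None):
    """rows (dy,dz,roll) for lever angle phis (deg) from the pose now"""
    p,h=status();ey=np.array([-np.sin(h),np.cos(h)]);ez=np.array([np.cos(h),np.sin(h)])
    for a in phis:
        f=np.radians(a);t=c+rad*np.array([np.cos(f),np.sin(f)])+off*np.array([-np.sin(f),np.cos(f)])-p[:2]
        print(a,"dy %.1f dz %.1f roll %.3f"%(t@ey,t@ez,h-f))
E
python3 - <<'E'
from h import *
path([30,25,20,15,10,5,0,-5,-10,-15],20.5)
E
```

```text
t 3.4 tcp [610.4 -22.9  64.6] head 34.79 radial 96.2 tang 35.5 F [-0.7 -0.1 -0.3]
30 dy -23.2 dz 2.2 roll 0.084
25 dy -31.8 dz 2.9 roll 0.171
20 dy -40.5 dz 2.8 roll 0.258
15 dy -49.1 dz 2.0 roll 0.345
10 dy -57.6 dz 0.4 roll 0.433
5 dy -65.9 dz -1.8 roll 0.520
0 dy -74.0 dz -4.8 roll 0.607
-5 dy -81.9 dz -8.6 roll 0.694
-10 dy -89.3 dz -12.9 roll 0.782
-15 dy -96.4 dz -17.9 roll 0.869
```

Clear beside the paddle. I'll push along the arc, moderately slowly.

Emit:
carry_out(plan=[{"dx":0,"dy":-8,"dz":1,"roll":0,"fingers":0},{"dx":0,"dy":-15,"dz":1,"roll":0,"fingers":0},{"dx":0,"dy":-19,"dz":2,"roll":0.04,"fingers":0},{"dx":0,"dy":-23,"dz":2,"roll":0.084,"fingers":0},{"dx":0,"dy":-29,"dz":3,"roll":0.14,"fingers":0},{"dx":0,"dy":-35,"dz":3,"roll":0.2,"fingers":0},{"dx":0,"dy":-40,"dz":3,"roll":0.258,"fingers":0},{"dx":0,"dy":-46,"dz":2,"roll":0.315,"fingers":0},{"dx":0,"dy":-52,"dz":2,"roll":0.375,"fingers":0},{"dx":0,"dy":-58,"dz":0,"roll":0.433,"fingers":0}])

```text
time_s: 4.4
tool_pos: [648.6, -72.3, 69.7]
eef_rot: [-0.133, 1.563, 0.135]
ft_force: [-0.9, 3.0, -0.1]
opening: -0.3
```

Run:
```python
from h import *
path([7,3,0,-4,-8,-12,-16,-20,-22],20.5)
C=cam("wrist");np.savez("w3.npz",K=C[0],R=C[1],t=C[2])
im=vision.camera("wrist")[:,:,::-1];cv2.imwrite("pics/w3.png",im)
cv2.imwrite("pics/w3b.png",cv2.resize(im,None,fx=1.25,fy=1.25,interpolation=cv2.INTER_CUBIC))
```

```text
t 4.4 tcp [648.6 -72.3  69.7] head 9.76 radial 101.3 tang 17.8 F [-0.9  3.  -0.1]
7 dy -2.0 dz -3.5 roll 0.048
3 dy -8.9 dz -2.6 roll 0.118
0 dy -14.1 dz -2.3 roll 0.170
-4 dy -21.0 dz -2.3 roll 0.240
-8 dy -27.9 dz -2.7 roll 0.310
-12 dy -34.7 dz -3.7 roll 0.380
-16 dy -41.5 dz -5.1 roll 0.450
-20 dy -48.2 dz -7.0 roll 0.519
-22 dy -51.4 dz -8.1 roll 0.554
```

View pics/w3b.png

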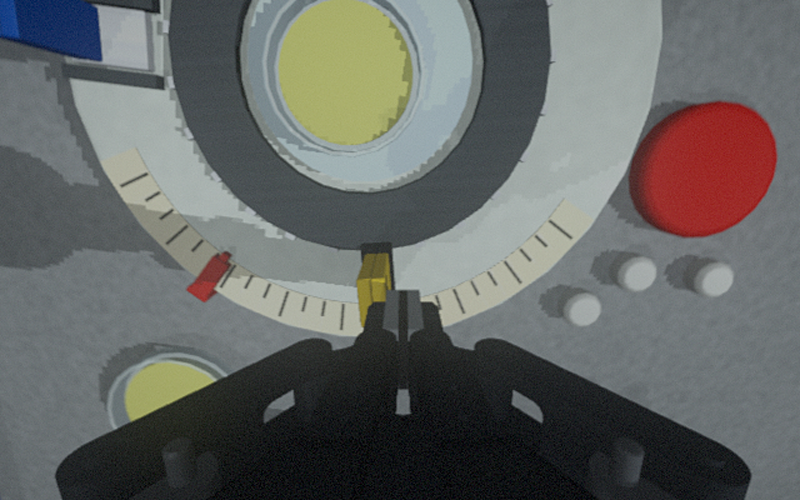

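The paddle is in contact with the left finger's outer side (3 N) and moving along as wanted. The clip is at (212,275) and the paddle at (375,280). I'll continue to about 7° short of the clip.

Emit:
carry_out(plan=[{"dx":0,"dy":-5,"dz":-3,"roll":0.07,"fingers":0},{"dx":0,"dy":-11,"dz":-3,"roll":0.13,"fingers":0},{"dx":0,"dy":-17,"dz":-3,"roll":0.19,"fingers":0},{"dx":0,"dy":-23,"dz":-3,"roll":0.255,"fingers":0},{"dx":0,"dy":-29,"dz":-3,"roll":0.32,"fingers":0},{"dx":0,"dy":-35,"dz":-4,"roll":0.38,"fingers":0},{"dx":0,"dy":-41,"dz":-5,"roll":0.44,"fingers":0},{"dx":0,"dy":-46,"dz":-6,"roll":0.49,"fingers":0},{"dx":0,"dy":-48,"dz":-7,"roll":0.52,"fingers":0},{"dx":0,"dy":-48,"dz":-7,"roll":0.52,"fingers":0}])

```text
time_s: 5.45
tool_pos: [650.1, -121.6, 69.2]
eef_rot: [0.272, 1.549, -0.272]
ft_force: [0.8, 1.6, 0.6]
opening: -0.2
```

Run:
```python
from h import *
path([-20,-22,-24,-26,-28,-29.2],20.5)
C=cam("wrist");np.savez("w4.npz",K=C[0],R=C[1],t=C[2])
im=vision.camera("wrist")[:,:,::-1];cv2.imwrite("pics/w4.png",im)
cv2.imwrite("pics/w4b.png",cv2.resize(im[120:310,160:420],None,fx=3,fy=3,interpolation=cv2.INTER_CUBIC))
```

```text
t 5.45 tcp [ 650.1 -121.6   69.2] head -19.91 radial 97.4 tang 19.8 F [0.8 1.6 0.6]
-20 dy 0.5 dz -0.4 roll 0.002
-22 dy -2.9 dz 0.2 roll 0.037
-24 dy -6.3 dz 0.8 roll 0.071
-26 dy -9.7 dz 1.2 roll 0.106
-28 dy -13.2 dz 1.5 roll 0.141
-29.2 dy -15.2 dz 1.6 roll 0.162
```

View pics/w4b.png

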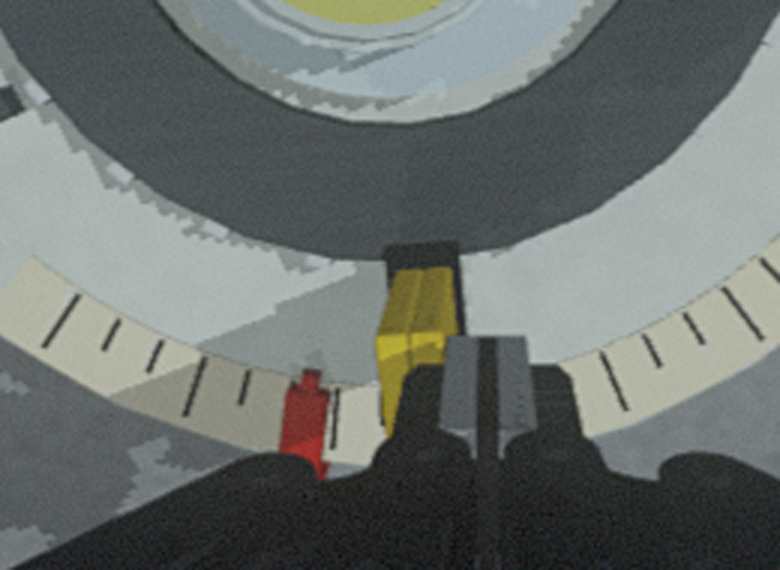

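The paddle's inner top edge runs (378,333) to (443,333), its bottom edge is at (395–455,270), and the clip tip is at (312,372). Next I get the angles.

Run:
```python
from h import *
d=np.load("w4.npz");C=(d["K"],d["R"],d["t"])
for n,p,z in[("paddle top in",(410.5,333),80),("paddle bottom in",(425,270),43),("arm end",(422,243),43),("clip tip",(312,372),40)]:
    w=pix2w(C,(160+(p[0]+.5)/3-.5,120+(p[1]+.5)/3-.5),z)[:2]-c;print(n,np.hypot(*w).round(1),np.degrees(np.arctan2(w[1],w[0])).round(2))
```

```text
paddle top in 87.7 -15.21
paddle bottom in 88.2 -15.26
arm end 82.2 -15.28
clip tip 114.4 -29.38
```

The lever is at −15.3° and the clip at −29.3°. The fingertip is thinner than I assumed, so the offset is about 12 mm and 14° remain. I'll replan with that.

Run:
```python
from h import *
path([-15.3,-17,-19,-21,-23,-25,-27],12)
```

```text
t 5.5 tcp [ 649.6 -121.4   68.8] head -19.88 radial 97.0 tang 19.8 F [1.3 1.7 1.8]
-15.3 dy -0.1 dz -1.3 roll -0.080
-17 dy -2.9 dz -0.7 roll -0.050
-19 dy -6.3 dz -0.2 roll -0.015
-21 dy -9.7 dz 0.2 roll 0.020
-23 dy -13.1 dz 0.5 roll 0.055
-25 dy -16.5 dz 0.7 roll 0.089
-27 dy -19.9 dz 0.7 roll 0.124
```

Emit:
carry_out(plan=[{"dx":0,"dy":-2,"dz":0,"roll":0,"fingers":0},{"dx":0,"dy":-5,"dz":0,"roll":0,"fingers":0},{"dx":0,"dy":-8,"dz":0,"roll":0.01,"fingers":0},{"dx":0,"dy":-11,"dz":0,"roll":0.03,"fingers":0},{"dx":0,"dy":-14,"dz":0,"roll":0.06,"fingers":0},{"dx":0,"dy":-16,"dz":0.5,"roll":0.08,"fingers":0},{"dx":0,"dy":-17,"dz":0.5,"roll":0.09,"fingers":0},{"dx":0,"dy":-17,"dz":0.5,"roll":0.09,"fingers":0}])

```text
time_s: 6.3
tool_pos: [642.4, -137.4, 67.2]
eef_rot: [0.344, 1.544, -0.344]
ft_force: [1.9, 0.2, 1.1]
opening: 0.1
```

Run:
```python
from h import *
path([-25,-26,-27,-28,-29.3],12)
C=cam("wrist");np.savez("w5.npz",K=C[0],R=C[1],t=C[2])
im=vision.camera("wrist")[:,:,::-1];cv2.imwrite("pics/w5.png",im)
cv2.imwrite("pics/w5b.png",cv2.resize(im[180:300,220:380],None,fx=4.8,fy=4.8,interpolation=cv2.INTER_CUBIC))
```

```text
t 6.3 tcp [ 642.4 -137.4   67.2] head -25.12 radial 95.1 tang 11.0 F [1.9 0.2 1.1]
-25 dy 1.2 dz 1.9 roll -0.002
-26 dy -0.5 dz 2.1 roll 0.015
-27 dy -2.2 dz 2.3 roll 0.033
-28 dy -3.9 dz 2.4 roll 0.050
-29.3 dy -6.1 dz 2.6 roll 0.073
```

View pics/w5b.png

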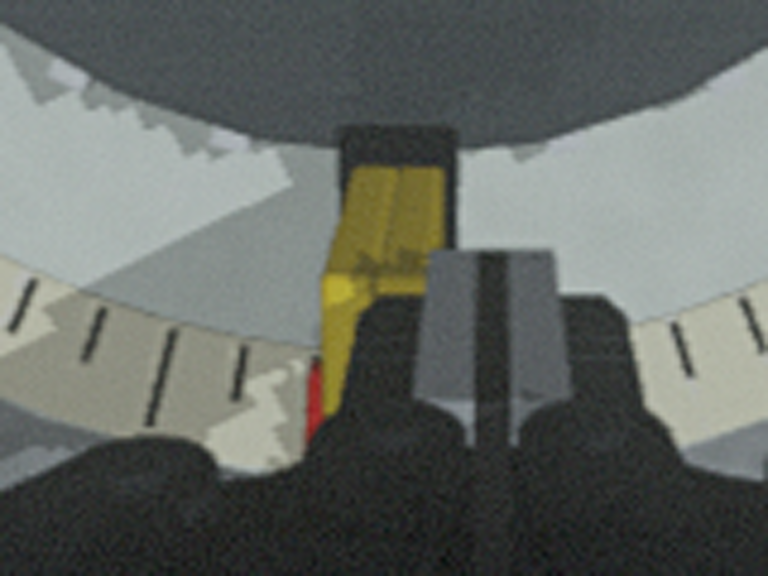

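The paddle's bottom inner edge runs (352–445,168), the arm's end (340–455,125), and its top-left inner corner is at (323,272). The clip is partly hidden behind it.

Run:
```python
from h import *
d=np.load("w5.npz");C=(d["K"],d["R"],d["t"])
for n,p,z in[("bottom in",(398.5,168),43),("arm end",(397.5,125),43),("clip left edge",(309,380),40)]:
    w=pix2w(C,(220+(p[0]+.5)/4.8-.5,180+(p[1]+.5)/4.8-.5),z)[:2]-c;print(n,np.hypot(*w).round(1),np.degrees(np.arctan2(w[1],w[0])).round(2))
for a in(-24,-25,-26):
    f=np.radians(a);e=np.array([np.cos(f),np.sin(f)]);t=np.array([-e[1],e[0]]);q=proj(C,[*(c+86*e-6*t),80])[0];print(a,((q-[220,180]+.5)*4.8-.5).round(0))
path([-29.3],12)
```

```text
bottom in 88.0 -25.63
arm end 82.1 -25.68
clip left edge 121.2 -31.81
-24 [342. 262.]
-25 [328. 261.]
-26 [314. 260.]
t 6.35 tcp [ 642.3 -137.4   67.1] head -25.1 radial 94.9 tang 11.0 F [0.6 1.7 0.5]
-29.3 dy -6.1 dz 2.7 roll 0.073
```

Lever at −25.6°, clip at −29.35°. The remaining 3.7° is about 6 mm along the arc.

Emit:
carry_out(plan=[{"dx":0,"dy":-1.5,"dz":0,"roll":0.015,"fingers":0},{"dx":0,"dy":-3,"dz":0,"roll":0.03,"fingers":0},{"dx":0,"dy":-4.5,"dz":0,"roll":0.045,"fingers":0},{"dx":0,"dy":-5.5,"dz":0,"roll":0.06,"fingers":0},{"dx":0,"dy":-6,"dz":0,"roll":0.065,"fingers":0},{"dx":0,"dy":-6,"dz":0,"roll":0.065,"fingers":0},{"dx":0,"dy":-6,"dz":0,"roll":0.065,"fingers":0}])

```text
time_s: 7.05
tool_pos: [639.9, -142.6, 67.1]
eef_rot: [0.394, 1.535, -0.394]
ft_force: [2.5, 0.8, 0.3]
opening: -0.2
```

Emit:
carry_out(plan=[{"dx":0,"dy":5,"dz":0,"roll":0,"fingers":0},{"dx":0,"dy":15,"dz":0,"roll":0,"fingers":0},{"dx":-20,"dy":22,"dz":0,"roll":0,"fingers":0},{"dx":-55,"dy":25,"dz":15,"roll":0,"fingers":0},{"dx":-100,"dy":30,"dz":30,"roll":0,"fingers":0},{"dx":-130,"dy":30,"dz":50,"roll":0,"fingers":0},{"dx":-130,"dy":30,"dz":50,"roll":0,"fingers":0},{"dx":-130,"dy":30,"dz":50,"roll":0,"fingers":0}])

```text
time_s: 7.85
tool_pos: [698.8, -140.2, 197.9]
eef_rot: [0.394, 1.534, -0.394]
ft_force: [0.3, 0.3, -0.8]
opening: 0.0
```

Run:
```python
from h import *
status()
C=cam("wrist");np.savez("w6.npz",K=C[0],R=C[1],t=C[2])
im=vision.camera("wrist")[:,:,::-1];cv2.imwrite("pics/w6.png",im)
e=np.array([np.cos(np.radians(-29.3)),np.sin(np.radians(-29.3))]);u,v=proj(C,[*(c+100*e),50])[0];print(u,v)
x0=int(np.clip(u-75,0,490));y0=int(np.clip(v-60,0,280));print(x0,y0)
cv2.imwrite("pics/w6b.png",cv2.resize(im[y0:y0+120,x0:x0+150],None,fx=5,fy=5,interpolation=cv2.INTER_CUBIC))
```

```text
t 7.85 tcp [ 698.8 -140.2  197.9] head -28.8 radial 144.9 tang 41.8 F [ 0.3  0.3 -0.8]
279.2375407157954 139.60108799566007
204 79
```

View pics/w6b.png

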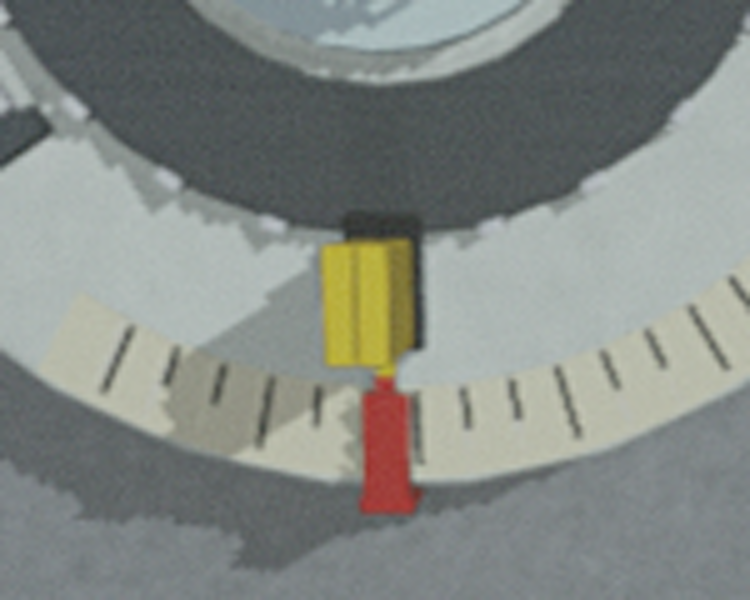

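The pointer tip at about (388,372) meets the clip's tip at (385,380), within about 1 mm, and the hand is clear. Next I go outside the blue tab, with the tool's y axis along the slide's travel.

Emit:
carry_out(plan=[{"dx":0,"dy":-20,"dz":-8,"roll":-0.07,"fingers":0},{"dx":0,"dy":-45,"dz":-18,"roll":-0.15,"fingers":0},{"dx":0,"dy":-70,"dz":-28,"roll":-0.24,"fingers":0},{"dx":0,"dy":-95,"dz":-38,"roll":-0.33,"fingers":0},{"dx":0,"dy":-120,"dz":-48,"roll":-0.42,"fingers":0},{"dx":0,"dy":-145,"dz":-58,"roll":-0.5,"fingers":0},{"dx":0,"dy":-160,"dz":-64,"roll":-0.55,"fingers":0},{"dx":0,"dy":-165,"dz":-67,"roll":-0.564,"fingers":0},{"dx":0,"dy":-165,"dz":-67,"roll":-0.564,"fingers":0},{"dx":0,"dy":-165,"dz":-67,"roll":-0.564,"fingers":0}])

```text
time_s: 8.9
tool_pos: [560.0, -251.7, 196.4]
eef_rot: [-0.047, 1.571, 0.049]
ft_force: [0.7, -0.8, 0.2]
opening: 0.0
```

```bash
cat > blue.py <<'E'
from h import *
p,h=status()
y=np.array([-np.sin(.062),np.cos(.062)]);x=np.array([y[1],-y[0]])
print("tcp in polariscope",((p[:2]-c)@x).round(1),((p[:2]-c)@y).round(1))
C=cam("top");im=cv2.cvtColor(vision.camera("top"),cv2.COLOR_RGB2HSV)[195:225,375:405]
m=cv2.inRange(im,(105,120,50),(130,255,255));v,u=np.nonzero(m)
if len(u):w=pix2w(C,(375+u.mean(),195+v.mean()),70)[:2]-c;print("blue n",len(u),(w@x).round(1),(w@y).round(1))
E
python3 blue.py
```

```text
t 8.9 tcp [ 560.  -251.7  196.4] head 3.5 radial -0.5 tang -145.0 F [ 0.7 -0.8  0.2]
tcp in polariscope -0.7 -145.0
blue n 34 -0.5 -120.9
```

Emit:
carry_out(plan=[{"dx":25,"dy":-4,"dz":0,"roll":0,"fingers":0},{"dx":55,"dy":-4,"dz":0,"roll":0,"fingers":0},{"dx":85,"dy":-4,"dz":0,"roll":0,"fingers":0},{"dx":110,"dy":-4,"dz":0,"roll":0,"fingers":0},{"dx":130,"dy":-4,"dz":0,"roll":0,"fingers":0},{"dx":130,"dy":-4,"dz":0,"roll":0,"fingers":0},{"dx":130,"dy":-4,"dz":0,"roll":0,"fingers":0}])

```text
time_s: 9.65
tool_pos: [560.8, -256.0, 67.1]
eef_rot: [-0.048, 1.571, 0.049]
ft_force: [-0.0, -0.6, 0.3]
opening: -0.1
```

Emit:
carry_out(plan=[{"dx":0,"dy":4,"dz":0,"roll":0,"fingers":0},{"dx":0,"dy":8,"dz":0,"roll":0,"fingers":0},{"dx":0,"dy":12,"dz":0,"roll":0,"fingers":0},{"dx":0,"dy":16,"dz":0,"roll":0,"fingers":0},{"dx":0,"dy":20,"dz":0,"roll":0,"fingers":0},{"dx":0,"dy":24,"dz":0,"roll":0,"fingers":0},{"dx":0,"dy":27,"dz":0,"roll":0,"fingers":0},{"dx":0,"dy":29,"dz":0,"roll":0,"fingers":0},{"dx":0,"dy":30,"dz":0,"roll":0,"fingers":0}])

```text
time_s: 10.55
tool_pos: [558.8, -226.6, 67.3]
eef_rot: [-0.048, 1.57, 0.048]
ft_force: [1.1, -2.6, 0.9]
opening: -0.0
```

```bash
python3 blue.py
```

```text
t 10.55 tcp [ 558.8 -226.6   67.3] head 3.51 radial -0.3 tang -119.8 F [ 1.1 -2.6  0.9]
tcp in polariscope -0.3 -119.8
```

It is sliding with a 2.6 N resistance. I'll continue in small steps until the end stop shows in the force.

Emit:
carry_out(plan=[{"dx":0,"dy":1.5,"dz":0,"roll":0,"fingers":0},{"dx":0,"dy":3,"dz":0,"roll":0,"fingers":0},{"dx":0,"dy":4,"dz":0,"roll":0,"fingers":0},{"dx":0,"dy":4,"dz":0,"roll":0,"fingers":0}])

```text
time_s: 11.0
tool_pos: [558.4, -222.5, 67.2]
eef_rot: [-0.048, 1.57, 0.048]
ft_force: [1.0, -2.4, 0.2]
opening: 0.2
```

Emit:
carry_out(plan=[{"dx":0,"dy":1,"dz":0,"roll":0,"fingers":0},{"dx":0,"dy":2,"dz":0,"roll":0,"fingers":0},{"dx":0,"dy":2,"dz":0,"roll":0,"fingers":0}])

```text
time_s: 11.3
tool_pos: [558.4, -222.1, 67.3]
eef_rot: [-0.05, 1.57, 0.045]
ft_force: [1.1, -5.6, -0.7]
opening: -0.1
```

Emit:
carry_out(plan=[{"dx":0,"dy":1,"dz":0,"roll":0,"fingers":0},{"dx":0,"dy":2,"dz":0,"roll":0,"fingers":0},{"dx":0,"dy":2,"dz":0,"roll":0,"fingers":0}])

```text
time_s: 11.6
tool_pos: [558.4, -221.8, 67.3]
eef_rot: [-0.052, 1.571, 0.041]
ft_force: [0.4, -10.0, -2.5]
opening: -0.4
```

The force rose to 10 N with no further travel, so this is the end stop. I'll back off, rise and look.

Emit:
carry_out(plan=[{"dx":0,"dy":-5,"dz":0,"roll":0,"fingers":0},{"dx":0,"dy":-20,"dz":0,"roll":0,"fingers":0},{"dx":-20,"dy":-35,"dz":0,"roll":0,"fingers":0},{"dx":-60,"dy":-35,"dz":20,"roll":0,"fingers":0},{"dx":-100,"dy":-35,"dz":50,"roll":0,"fingers":0},{"dx":-130,"dy":-10,"dz":80,"roll":0,"fingers":0},{"dx":-150,"dy":15,"dz":110,"roll":0,"fingers":0},{"dx":-150,"dy":40,"dz":130,"roll":0,"fingers":0},{"dx":-150,"dy":40,"dz":130,"roll":0,"fingers":0},{"dx":-150,"dy":40,"dz":130,"roll":0,"fingers":0}])

```text
time_s: 12.6
tool_pos: [685.0, -170.1, 216.2]
eef_rot: [-0.048, 1.572, 0.05]
ft_force: [-0.3, 0.1, -0.1]
opening: 0.2
```

```bash
python3 - <<'E'
from h import *
status()
C=cam("wrist");np.savez("w7.npz",K=C[0],R=C[1],t=C[2])
im=vision.camera("wrist")[:,:,::-1];cv2.imwrite("pics/w7.png",im)
P=[[559.2,-226.8,79],[551.7,-107,42],[651.2,-162.7,40]];q=proj(C,P);print(q)
x0=int(np.clip(q[:,0].min()-60,0,380));y0=int(np.clip(q[:,1].min()-40,0,200));print(x0,y0)
cv2.imwrite("pics/w7b.png",cv2.resize(im[y0:y0+195,x0:x0+260],None,fx=3,fy=3,interpolation=cv2.INTER_CUBIC))
E
python3 blue.py
```

```text
t 12.6 tcp [ 685.  -170.1  216.2] head 3.59 radial 129.1 tang -71.3 F [-0.3  0.1 -0.1]
[[267.21433617  45.25624964]
 [391.5130094   53.95755981]
 [330.16376325 148.61904258]]
207 5
t 12.65 tcp [ 684.5 -170.8  216.1] head 3.52 radial 128.6 tang -71.8 F [ 0.1 -0.8 -0.4]
tcp in polariscope 128.5 -71.9
```

View pics/w7b.png

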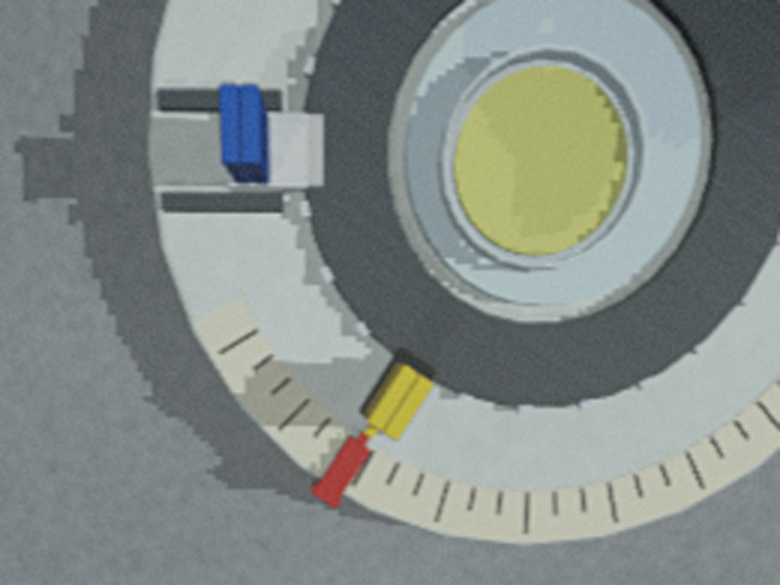

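The pointer (370,432) still meets the clip tip (362,440). The tab's top face is now at about (231,125), with its slide reaching over the ring. The dish is still in place. One numeric check of the travel, then I hand in.

Run:
```python
from h import *
d=np.load("w7.npz");C=(d["K"],d["R"],d["t"])
g=lambda p:(207+(p[0]+.5)/3-.5,5+(p[1]+.5)/3-.5)
y=np.array([-np.sin(.062),np.cos(.062)])
print("lock_top y'",(pix2w(C,g((231,125)),79)[:2]-c)@y,"dish",pix2w(C,g((542,160)),47))
r.sign_off()
```

```text
lock_top y' -105.29702984967327 dish [ 556.69841468 -111.76068902   47.        ]
the job is handed in; nothing more can be done
```

The ring is set at the red clip, the lock is pushed in, and the job was handed in at about 12.7 s. `sign_off` gives no verdict, so success is judged from my own checks.

- **Lever:** I pushed it clockwise around its arc with the shut fingertips, from about 35° to −29°. From near, the pointer tip met the clip's tip within about 1 mm, and it still did in the last picture, taken after the lock was in.
- **Lock:** I pushed the tab from outside until the force rose from 2.5 N to 10 N with almost no further travel, which I took as the end stop. The last picture puts the tab top about 105 mm from the axis, down from 120 mm nominal. That is about 15 mm of travel, right at the 15 mm threshold and short of the expected 18 mm, though the reading is only good to about 2 mm. I relied on the end-stop force over that reading.
- **Dish and clip:** The dish measured under 1 mm from where it was first seen. The clip looked unmoved in the last picture.
- **Bystanders and clearance:** The hand stayed well away from the lids, bottles and rack, and ended about 200 mm above the bench, touching nothing.

One blue-tab check in the top camera found no pixels after the push because the hand was blocking the view. The first two move calls were refused because their rows did not give every field; nothing moved.

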